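# Index the strap trimmer's mitre arm one hole to the left

## Task

The strap trimmer stands square and the next strap end needs the first mitre cut: hook a fingertip through the red pull ring under its bow, lift the spring index pin out of its hole, swing the arm one hole to the left (the robot's left), and let the pin drop fully home in that hole, then draw your finger out clear. Only hook the ring, do not pinch or force it; do not swing the arm to the right or past that hole, and leave everything else on the bench as it stands.

Things in the scene. Friction and masses are not known exactly. Their poses are not given: they have to be found in the camera images.
- pull_ring: Stiff upright red ring of 7 mm round bar, 42 mm inside, 56 mm outside, fixed on top of the index pin at the front end of the swing arm; it cannot flop or turn on the pin. Origin: centre of its opening, over the pin's axis, 124.5 mm above the table with the pin seated. x runs level through the opening, from the front towards the pivot; y across the ring to the left; z up. A fingertip goes in along +x
- ring_bow (a point): Middle of the inside of the ring's bow (top of its opening), 21 mm above the ring's centre; the finger lifts here. The pin's dark cap, 25 mm across, closes the opening 21 mm below the ring's centre; under it stands a 35 mm wide barrel, top 92 mm above the table. Behind the ring (its +x) the air is free for 65 mm and more, in front wholly free
- pivot (a point): The vertical axis of the swing arm, at the height of the index plate's upper face (42 mm above the table). The pin and ring's axis lies 215 mm from it
- trimmer: Mitre strap trimmer, blue cast base fixed to the bench. Origin on the table under the pivot; -x is its front, y its left. Deck 410 mm wide, from 185 mm before the pivot to 85 mm behind it, 30 mm high; fence 64 mm high behind the pivot. Steel index plate at the front, 195 to 235 mm from the pivot, upper face 42 mm high
- left_hole (a point): Mouth of the first hole to the left of square in the steel index plate, 13.5 mm across, 42 mm above the table. The holes lie 15 degrees (56 mm) apart, 215 mm from the pivot, seven in all from 45 degrees right to 45 degrees left. At the start the pin sits in the middle one (square)
- swing_arm (a joint): Angle of the arm, rad: 0 is square (middle hole), growing as its front end with the ring moves to the robot's left (clockwise from above); 0.262 is the next hole to the left, stops at 0.80 either way. It stays where left; about 2 N sideways at the ring swings it. The arm is a bar 36 mm wide, top 60 mm high; on it a black cutter head, 60 to 120 mm from the pivot, 132 mm high
- index_pin (a joint): How far the pin is drawn up, m: 0 is fully down, 10 mm deep in its hole; 0.010 is the round-nosed 10 mm pin resting on the plate between holes; upper stop at 0.024. It slides straight up and down in the arm. A spring pushes it down: 5.5 N starts it, 8.5 N at the top. In a hole the arm has a play of 0.008 rad either way
- edge_paint: small brown jar with a white cap, 40 mm across and 70 mm tall, standing on the right half of the trimmer's deck; origin at the centre of its underside; loose, to be left alone
- strap_weight: brass block 70 x 34 x 28 mm lying on the left half of the trimmer's deck; origin at the centre of its underside; loose, to be left alone
- dye_orange: orange dye bottle, 42 mm across and 95 mm tall, white cap; origin at the centre of its underside; loose, to be left alone
- dye_black: black dye bottle, 42 mm across and 95 mm tall, white cap; origin at the centre of its underside; loose, to be left alone
- dye_red: red dye bottle, 42 mm across and 95 mm tall, white cap; origin at the centre of its underside; loose, to be left alone
- hammer: hammer with a wooden handle, about 240 mm long, lying on the bench to the left; origin at the centre of its underside; loose, to be left alone
- rivet_tin: shut metal tin, 72 mm across and 45 mm tall, on the bench to the left; origin at the centre of its underside; loose, to be left alone
- mallet: wooden mallet standing on its head, 66 mm across and 206 mm tall, on the bench to the right; origin at the centre of its underside; loose, to be left alone

How it is judged:
On the way, in this order (a step that is already met when the one before it is completed fails the run):
1. the pin is drawn up clear of the square hole, the arm still standing square (value of joint index_pin above 0.009 m and value of joint swing_arm between -0.06 and 0.1 rad), for 0.05 s.
2. the arm is swung with the pin out of the holes (value of joint index_pin above 0.008 m and value of joint swing_arm between 0.13 and 0.3 rad), for 0.02 s.
3. the pin is fully down in the next hole to the left (value of joint swing_arm between 0.24 and 0.284 rad and value of joint index_pin below 0.003 m), for 0.2 s.
At the end, for the whole second after the job is handed in: The swing arm rests at the first hole left of square (0.262 +- 0.02 rad) with the index pin fully down in it (drawn less than 3 mm), nobody holding it, and every loose thing stands within 20 mm of where it was, upright as before (all of step 3 and velocity of joint swing_arm between -0.02 and 0.02 rad/s and distance of each of edge_paint, strap_weight, dye_orange, dye_black, dye_red, hammer, rivet_tin, mallet from where it was at the start of the episode below 0.02 m and angle between each of edge_paint, strap_weight, dye_orange, dye_black, dye_red, hammer, rivet_tin, mallet's own z axis and vertical below 0.2 rad); the robot touches nothing.
It fails at once if the arm is swung past the next hole to the left (over 0.36 rad) (value of joint swing_arm above 0.36 rad).
It fails at once if the arm is swung to the right (over 0.06 rad) (value of joint swing_arm below -0.06 rad).
It fails at once if the ring is pinched or forced (fingers on it with more than 28 N) (contact force between the fingers and pull_ring above 28 N).
It fails at once if something else on the bench is shifted, lifted or knocked over (over 20 mm or 0.2 rad) (distance of any of edge_paint, strap_weight, dye_orange, dye_black, dye_red, hammer, rivet_tin, mallet from where it was at the start of the episode above 0.02 m or angle between any of edge_paint, strap_weight, dye_orange, dye_black, dye_red, hammer, rivet_tin, mallet's own z axis and vertical above 0.2 rad).
It also fails if it takes over 42 s, if anything falls off the work surface, if the arm or the gripper's body presses on something with over 40 N, if the wrist force passes 120 N, or if a joint passes its speed limit or range.

## Robot

A 7-joint arm with a two-finger parallel gripper is mounted at the origin on the work surface. World frame = base frame: x ahead of the robot, y to its left, z up, the work surface at z = 0. Lengths are in m, angles in rad, forces in N, time in s.
With the tool pointing down it reaches from about 0.425 to 0.925 m from the base axis. Payload 6.8 kg.
Tool frame: the origin (TCP) lies between the finger pads; the fingertips stand 17 mm ahead of it and the grasp point (between the pads) lies 2 mm behind it; x points along the fingers, y is the direction in which the jaws open and shut, and the axes are right-handed (so a half turn about x gives the same grasp; the last joint's range is limited). The gripper opens to 85 mm and grips with 20 to 120 N. Pads are 22 mm wide; open, the fingers measure 114 mm over their backs; the gripper's body (76 mm by 85 mm) begins 54 mm behind the grasp point. The pads swing forward as they close: fully open they stand 13 mm farther back than shut.
Start: joints at [1.221, 0.477, 0.022, 1.555, -0.011, 1.109, -0.083], TCP at [0.162, -0.655, 0.248] pointing down, gripper open.
Joint ranges: [-2.96, 2.96], [-0.34, 2.1], [-1.41, 1.46], [0.24, 2.44], [-1.37, 4.51], [0.17, 1.92], [-2.96, 2.96]. Speed limits (rad/s): [2.39, 2.39, 3.14, 3.14, 3.14, 3.14, 3.14].

## Interface

Orientations are given as a rotation vector (axis times angle).
In Python, from bench import r gives the robot as it stands. The module is installed in compiled form; this text tells all that it offers.
- The arm moves only by the tool apply_moves, never from a script. Its argument "increments" is text: rows parted by semicolons, each of 7 numbers parted by spaces: the finger opening in mm, from 0 to 85.4, then the shift along the tool's x, y, z normalised to -1 to 1, where 1 is 100 cm, then the turn, a rotation vector about the tool's x, y, z normalised to -1 to 1, where 1 is 0.12 rad. In form: gripper x y z wx wy wz; .... A call has exactly 8 rows; each row shifts and turns the commanded pose from where the row before left it, along the tool's axes as they then stand; what a row does not reach is not made up. A row lasts 1/10 s, in which the tool goes at most 50 mm and 8.59 degrees, less where a joint would pass 70% of its speed; a pose out of reach is approached as far as the arm can. A call with a number of a shift or a turn outside -1 to 1 is refused whole. A call with a gripper value outside its range is refused whole. The fingers move at their own pace and stop on an object; "squeeze" is the grip in N (left out, the last holds). Time passes only in rows, so rows that do not move let the fingers close, or fill a call up. It gives the time, the measured TCP pose, the force and the opening at its end, in the units of the state.
- r.get_obs(): the state, without advancing time (a new reading comes with each control period).
- r.grab_frame(name): name is "side" or "top"; returns a dict with "color" (384x512x3 uint8, blue, green, red), "fx", "fy", "cx", "cy" (pixels), "k1" (the pictures are not rectified: a ray, as slopes to the right and down, at radius r is drawn at 1 + k1 r^2 times it, then the intrinsics apply), "origin" and "orientation" of the camera in the world. Camera axes: x right, y up, looking along -z (the intrinsics and any distortion apply to the point x, -y, -z); pixel columns grow to the right and rows downward; lengths in m; the calibration is good to about 2 mm. A picture is of the moment at which its call begins. There is no depth.
- r.hand_in(): hands the job in, once; it reports no verdict.
The state is a dict: "clock": time; "joints": joint angles; "qvel": joint speeds; "tau": joint torques, N m; "tcp_pos": TCP position; "orientation": TCP orientation; "contact_force": force on the tool from outside, world axes, zero at the start; "moment": the same for the moment, N m; "grip_width": finger opening in m.
Only numpy, scipy, OpenCV 4.12 (cv2) and the standard library are available. Lean on these libraries where they do the work, as an engineer would, in place of code of your own. Each camera call takes 0.05 s, during which the arm holds its last target. There are 200 camera calls.

## Working session

There is one attempt and no reset: what is moved stays moved. The work goes in short steps, Python scripts to look and compute and a tool call to move; the robot and the scene stay as the last step left them, time stands still between calls to the robot, and variables do not carry over. Pictures are saved under pics/ and viewed, about 8 in all and at most 12, crops included, and the job is handed in when it is done.

Besides the shell and the picture viewer there is one more tool, called as name(argument=value, ...), one argument or row to a line, values as JSON. apply_moves: Moves the arm, as the interface text tells. Scaled input: -1 to 1 covers 100 cm each way for a shift and 0.12 rad each way for a turn. Its arguments: {"type":"object","properties":{"increments":{"type":"string"},"squeeze":{"type":"number"}},"required":["increments"]}

```bash
mkdir -p pics; cat > h.py <<'E'
import numpy as np, cv2
from scipy.spatial.transform import Rotation as R
from bench import r
def rot(o):
    o=np.array(o,float)
    return o if o.shape==(3,3) else (R.from_rotvec(o).as_matrix() if o.size==3 else R.from_quat(o).as_matrix())
def ray(f,u,v):
    k=np.array([[f['fx'],0,f['cx']],[0,f['fy'],f['cy']],[0,0,1.]])
    p=cv2.undistortPoints(np.array([[[u,v]]],float),k,np.array([f['k1'],0,0,0,0.]))[0,0]
    # drawn = (1+k1 r^2) * ray slopes
    d=rot(f['orientation'])@np.array([p[0],-p[1],-1.]); return np.array(f['origin'],float),d/np.linalg.norm(d)
def onz(f,u,v,z):
    o,d=ray(f,u,v); return o+d*(z-o[2])/d[2]
def proj(f,P):
    c=rot(f['orientation']).T@(np.array(P,float)-np.array(f['origin'])); x,y=c[0]/-c[2],-c[1]/-c[2]
    s=1+f['k1']*(x*x+y*y); return f['fx']*x*s+f['cx'],f['fy']*y*s+f['cy']
def two(f,p,g,q):
    o,d=ray(f,*p);a,b=ray(g,*q)
    t=np.linalg.lstsq(np.stack([d,-b],1),a-o,rcond=None)[0]
    P,Q=o+d*t[0],a+b*t[1]; return (P+Q)/2,np.linalg.norm(P-Q)
E
python3 - <<'E'
from h import *
ob=r.get_obs(); print({k:np.round(v,3) for k,v in ob.items()})
for n in('side','top'):
    f=r.grab_frame(n); cv2.imwrite(f'pics/{n}0.png',f['color']); print(n,{k:v for k,v in f.items() if k!='color'})
E
```

```text
{'clock': np.float64(0.0), 'joints': array([ 1.221,  0.478,  0.022,  1.556, -0.012,  1.109, -0.083]), 'qvel': array([ 0.001,  0.002, -0.001,  0.002, -0.   ,  0.001, -0.   ]), 'tau': array([-1.0000e-03, -5.9645e+01,  1.6080e+00, -2.8119e+01,  1.2000e-02,
        1.0000e-02,  0.0000e+00]), 'tcp_pos': array([ 0.161, -0.655,  0.247]), 'orientation': array([ 2.093,  0.256, -2.094]), 'contact_force': array([-0.539,  0.823, -0.004]), 'moment': array([-0.051,  0.046,  0.009]), 'grip_width': np.float64(0.086)}
side {'fx': 415.52798919442085, 'fy': 415.52798919442085, 'cx': 247.70944145487846, 'cy': 186.75623669917826, 'k1': -0.11698243640270939, 'origin': array([-0.26075335, -0.84251034,  1.1274257 ]), 'orientation': array([ 0.80257967, -0.32441773, -0.7230002 ])}
top {'fx': 497.0965582665707, 'fy': 497.0965582665707, 'cx': 255.9802071462027, 'cy': 194.09610297549025, 'k1': -0.017804797793911423, 'origin': array([ 0.25211847, -0.04618964,  1.48457878]), 'orientation': array([ 0.1641012 , -0.14466947, -1.58905941])}
```

View pics/side0.png

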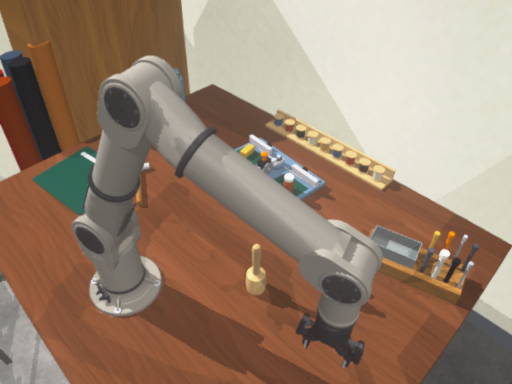

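View pics/top0.png

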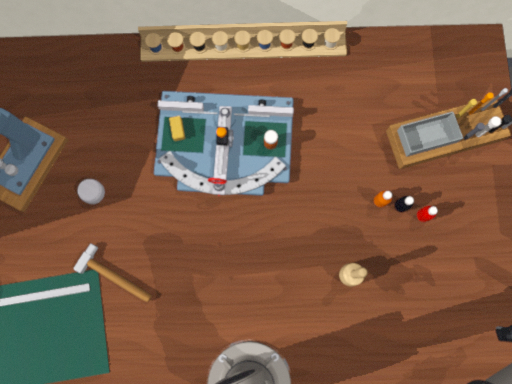

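The side view has the ring hidden behind the arm. The top view shows the trimmer slightly rotated, with the red ring at about (218,182) and the pivot near (225,112). Next I'll measure the ring and the yaw from the top view.

```bash
python3 - <<'E'
from h import *
f=r.grab_frame('top'); im=f['color']; hsv=cv2.cvtColor(im,cv2.COLOR_BGR2HSV)
roi=np.zeros(im.shape[:2],np.uint8); roi[165:200,195:240]=1
m=((((hsv[...,0]<6)|(hsv[...,0]>172))&(hsv[...,1]>170)&(hsv[...,2]>110))*roi).astype(np.uint8)
ys,xs=np.nonzero(m); print('red',len(xs),xs.min(),xs.max(),ys.min(),ys.max())
cen=(xs.mean(),ys.mean()); print(cen,[onz(f,*cen,z).round(4) for z in(.1245,.145)])
w=np.array([onz(f,x,y,.14)[:2] for x,y in zip(xs,ys)]); c=w-w.mean(0); e,v=np.linalg.eigh(c.T@c); print('red axis deg',np.degrees(np.arctan2(*v[::-1,1])),w.ptp(0) if hasattr(w,'ptp') else np.ptp(w,0))
b=((hsv[...,0]>95)&(hsv[...,0]<118)&(hsv[...,1]>60)&(hsv[...,2]>90)).astype(np.uint8); b[:, :140]=0;b[:,310:]=0;b[:85]=0
cs,_=cv2.findContours(cv2.morphologyEx(b,cv2.MORPH_CLOSE,np.ones((15,15))),cv2.RETR_EXTERNAL,cv2.CHAIN_APPROX_SIMPLE)
k=max(cs,key=cv2.contourArea); a=cv2.approxPolyDP(k,4,True)[:,0]; print([(tuple(p),onz(f,*p.astype(float),.03)[:2].round(3)) for p in a])
o=cv2.resize(im[85:205,145:305],None,fx=5,fy=5,interpolation=cv2.INTER_CUBIC); cv2.imwrite('pics/c1.png',o)
E
```

```text
red 44 209 225 178 183
(np.float64(217.20454545454547), np.float64(180.38636363636363)) [array([0.5643, 0.0756, 0.1245]), array([0.5596, 0.0737, 0.145 ])]
red axis deg 78.56527072183327 [0.01516653 0.04445628]
[((np.int32(162), np.int32(92)), array([0.874, 0.255])), ((np.int32(155), np.int32(174)), array([0.611, 0.272])), ((np.int32(177), np.int32(175)), array([0.606, 0.205])), ((np.int32(178), np.int32(189)), array([0.563, 0.202])), ((np.int32(195), np.int32(190)), array([0.558, 0.151])), ((np.int32(196), np.int32(176)), array([0.601, 0.148])), ((np.int32(226), np.int32(175)), array([0.602, 0.057])), ((np.int32(243), np.int32(180)), array([0.585, 0.007])), ((np.int32(243), np.int32(193)), array([0.545, 0.007])), ((np.int32(256), np.int32(194)), array([ 0.541, -0.032])), ((np.int32(263), np.int32(187)), array([ 0.562, -0.053])), ((np.int32(255), np.int32(185)), array([ 0.569, -0.029])), ((np.int32(256), np.int32(170)), array([ 0.615, -0.033])), ((np.int32(270), np.int32(170)), array([ 0.614, -0.075])), ((np.int32(271), np.int32(181)), array([ 0.58 , -0.077])), ((np.int32(288), np.int32(180)), array([ 0.582, -0.128])), ((np.int32(291), np.int32(99)), array([ 0.839, -0.147]))]
```

View pics/c1.png

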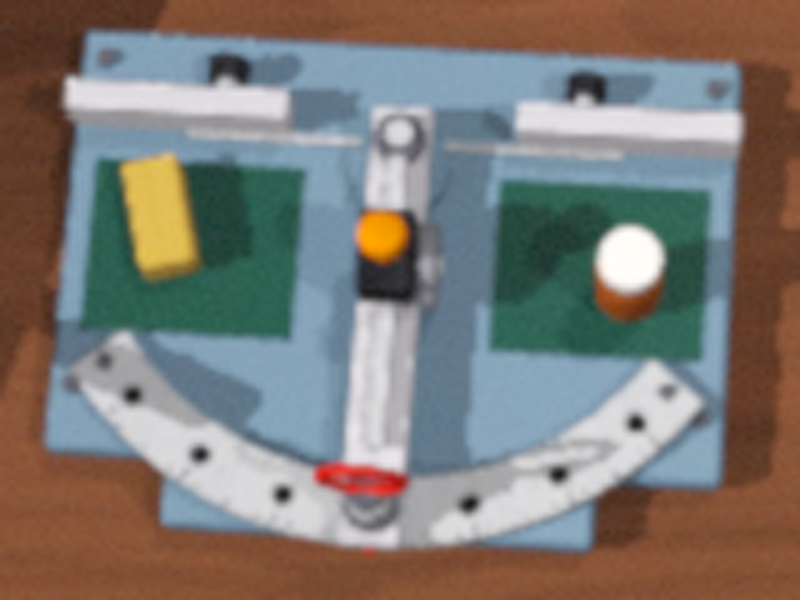

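The crop shows the ring's bow at crop (362,480), and six dark plate holes with the first left one at crop (283,494). I'll fit a pivot and yaw to the holes on the z=42 mm plane, constrained by the 215 mm radius and 15° spacing.

```bash
cat > pose.py <<'E'
from h import *
from scipy.optimize import least_squares
f=r.grab_frame('top'); g=cv2.cvtColor(f['color'],cv2.COLOR_BGR2GRAY).astype(float)
H={1:(283,494),2:(200,454),3:(133,395),-1:(470,503),-2:(559,475),-3:(636,423)}
ks,P=[],[]
for k,(X,Y) in H.items():
    u,v=(X+.5)/5-.5+145,(Y+.5)/5-.5+85
    x0,y0=int(round(u)),int(round(v)); p=g[y0-2:y0+3,x0-2:x0+3]; w=np.clip(np.percentile(p,60)-p,0,None); w[w<.3*w.max()]=0
    yy,xx=np.mgrid[y0-2:y0+3,x0-2:x0+3]; uv=((w*xx).sum()/w.sum(),(w*yy).sum()/w.sum())
    ks.append(k); P.append(onz(f,*uv,.041)[:2])
ks=np.array(ks);P=np.array(P)
# front direction from pivot: angle pi+yaw ; left => clockwise from above => minus
model=lambda q:q[:2]+.215*np.stack([np.cos(np.pi+q[2]-ks*np.radians(15)),np.sin(np.pi+q[2]-ks*np.radians(15))],1)
s=least_squares(lambda q:(model(q)-P).ravel(),[.78,.06,0]); q=s.x
print('pivot',q[:2].round(4),'yaw deg',np.degrees(q[2]).round(2)); print('res mm',(1e3*s.fun.reshape(-1,2)).round(1).tolist())
pin=q[:2]-.215*np.array([np.cos(q[2]),np.sin(q[2])]); print('pin',pin.round(4))
for z in(.1455,.1525): print('proj ring bow',z,np.round(proj(f,[*pin,z]),1))
print('proj pivot .065',np.round(proj(f,[*q[:2],.065]),1),'knob px',(398.5/5-.5+145,134.5/5-.5+85))
E
python3 pose.py
```

```text
pivot [0.7782 0.0582] yaw deg -4.76
res mm [[0.4, -0.4], [-0.1, 0.0], [0.2, 0.6], [-0.6, -0.3], [-0.3, 0.0], [0.3, 0.0]]
pin [0.5639 0.0761]
proj ring bow 0.1455 [216.3 178.9]
proj ring bow 0.1525 [216.1 178.3]
proj pivot .065 [224.3 115.4] knob px (224.2, 111.4)
```

```bash
python3 - <<'E'
from h import *
o=r.get_obs(); print(rot(o['orientation']).round(3)); np.save('q_0.npy',np.r_[o['joints'],o['tcp_pos'],o['orientation']])
f=r.grab_frame('top')
print('mallet',onz(f,352,272,.2),'shoulder',onz(f,250,378,.3))
E
```

```text
[[-0.     0.239 -0.971]
 [ 0.001 -0.971 -0.239]
 [-1.    -0.001  0.   ]]
mallet [ 0.29857708 -0.27353231  0.2       ] shoulder [ 0.06248429 -0.01108544  0.3       ]
```

apply_moves(
  increments="60 -0.04 0 0 0 0 0;60 -0.04 0 0 0 0 0;60 -0.04 0 0 0 0 0;60 -0.04 0 0 0 0 0;60 0 0 0 1 0 0;60 0 0 0 1 0 0;60 0 0 0 0 0 0;60 0 0 0 0 0 0",
)

```text
clock: 1.05
tcp_pos: [0.1617, -0.6552, 0.4079]
orientation: [2.219, 0.006, -2.22]
contact_force: [-0.3, -0.5, 0.4]
grip_width: 0.0601
```

```bash
python3 - <<'E'
from h import *
o=r.get_obs(); print(o['joints'].round(3),rot(o['orientation']).round(3).tolist()); np.save('q_1.npy',np.r_[o['joints'],o['tcp_pos'],o['orientation']])
E
```

```text
[ 1.183  0.387  0.079  1.337 -0.03   1.419 -0.306] [[-0.0, 0.005, -1.0], [0.001, -1.0, -0.005], [-1.0, -0.001, 0.0]]
```

apply_moves(
  increments="60 0 -0.04 -0.03 0 0 0;60 0 -0.04 -0.03 0 0 0;60 0 -0.04 -0.03 0 0 0;60 0 0 0 0 1 0;60 0 0 0 0 1 0;60 0 0 0 0 1 0;60 0 0 0 0 0 0;60 0 0 0 0 0 0",
)

```text
clock: 1.85
tcp_pos: [0.2509, -0.5352, 0.4081]
orientation: [2.58, 0.003, -1.791]
contact_force: [0.2, 0.5, -0.1]
grip_width: 0.0599
```

```bash
python3 - <<'E'
from h import *
o=r.get_obs(); print(o['joints'].round(3),rot(o['orientation']).round(3).tolist()); np.save('q_2.npy',np.r_[o['joints'],o['tcp_pos'],o['orientation']])
E
```

```text
[ 1.189  0.174  0.011  1.658 -0.36   1.199 -0.256] [[0.35, 0.002, -0.937], [0.001, -1.0, -0.002], [-0.937, -0.0, -0.35]]
```

```bash
cat > kin.py <<'E'
import numpy as np, itertools, glob
from scipy.spatial.transform import Rotation as R
from scipy.optimize import least_squares
Rz=lambda t:R.from_euler('z',t).as_matrix(); Ry=lambda t:R.from_euler('y',t).as_matrix()
B=np.array([[0,0,1.],[0,1,0],[-1,0,0]]).T  # tool x = flange z
def fk(p,s,q):
    a,b,d1,L1,L2,Lt,e1,e2,e3=p
    r=Rz(s[0]*q[0]+a); t=np.array([0,0,d1]); 
    r=r@Ry(q[1])@Rz(s[1]*q[2]); t=t+r@[e1,0,L1]
    r=r@Ry(q[3])@Rz(s[2]*q[4]); t=t+r@[e2,0,L2]
    r=r@Ry(q[5])@Rz(s[3]*q[6]+b); t=t+r@[0,0,Lt]+(r@Rz(-s[3]*q[6]-b))@[e3,0,0]
    return r@B.T if False else r@np.array([[0,0,1.],[0,1,0],[-1,0,0]]).T@np.eye(3), t
E
python3 - <<'E'
from kin import *
D=[np.load(f) for f in sorted(glob.glob('q_*.npy'))]
def res(p,s):
    e=[]
    for d in D:
        # tool x = flange z, tool y = flange y, tool z = -flange x
        a,b,d1,L1,L2,Lt,e1,e2,e3=p; r,t=fk(p,s,d)
        e+=[ (R.from_matrix(r)*R.from_rotvec(d[10:]).inv()).as_rotvec(), 3*(t-d[7:10])]
    return np.r_[np.concatenate(e),.02*(np.array(p[6:]))]
best=[]
for s in itertools.product([1,-1],repeat=4):
    for a0 in (0,-2.5,2.5,3.1):
        for b0 in (0,1.6,3.1,-1.6):
            z=least_squares(res,[a0,b0,.35,.45,.45,.3,0,0,0],args=(s,)); best.append((z.cost,s,z.x.round(4)))
best.sort(key=lambda t:t[0])
for b in best[:6]: print(b)
E
```

```text
(np.float64(0.0005306332383074998), (-1, -1, -1, -1), array([-9.1400e-02,  1.4813e+00,  2.4020e-01,  5.6240e-01,  4.7430e-01,
        2.7320e-01,  4.0000e-04,  7.8000e-03,  4.9000e-03]))
(np.float64(0.0005306332383074998), (-1, -1, -1, -1), array([-9.1400e-02,  1.4813e+00,  2.4020e-01,  5.6240e-01,  4.7430e-01,
        2.7320e-01,  4.0000e-04,  7.8000e-03,  4.9000e-03]))
(np.float64(0.000530633238307501), (-1, -1, -1, -1), array([-9.1400e-02,  1.4813e+00,  2.4020e-01,  5.6240e-01,  4.7430e-01,
        2.7320e-01,  4.0000e-04,  7.8000e-03,  4.9000e-03]))
(np.float64(0.0005306332383075021), (-1, -1, -1, -1), array([-9.1400e-02, -4.8019e+00,  2.4020e-01,  5.6240e-01,  4.7430e-01,
        2.7320e-01,  4.0000e-04,  7.8000e-03,  4.9000e-03]))
(np.float64(0.007215510288139434), (1, 1, -1, -1), array([-2.585 , -4.8297,  0.2838,  0.6686,  0.4961,  0.4106, -0.0829,
        0.0413, -0.0164]))
(np.float64(0.007215510288139657), (1, 1, -1, -1), array([ 3.6981,  1.4535,  0.2838,  0.6686,  0.4961,  0.4106, -0.0829,
        0.0413, -0.0164]))
```

```bash
cat > kin.py <<'E'
import numpy as np, glob
from scipy.spatial.transform import Rotation as R
from scipy.optimize import least_squares
E=lambda ax,t:R.from_euler(ax,t).as_matrix()
C=np.array([[0,0,1.],[0,1,0],[-1,0,0]]).T
# p: a,b, d1,L1,L2,Lt, y1,y2,y3, x1,x2,x3, yaw zero offsets o3,o5, pitch zero offsets o2,o4,o6
def fk(p,q):
    a,b,d1,L1,L2,Lt,y1,y2,y3,x1,x2,x3,o3,o5,o2,o4,o6=p
    r=E('z',a-q[0]); t=np.array([0,0,d1])+r@[0,y1,0]
    r=r@E('y',q[1]+o2)@E('z',o3-q[2]); t=t+r@[x1,y2,L1]
    r=r@E('y',q[3]+o4)@E('z',o5-q[4]); t=t+r@[x2,y3,L2]
    r=r@E('y',q[5]+o6); t=t+r@[x3,0,Lt]
    return r@E('z',b-q[6])@C, t
def res(p,D,prior):
    e=[]
    for d in D:
        r,t=fk(p,d); e+=[(R.from_matrix(r)*R.from_rotvec(d[10:]).inv()).as_rotvec(),3*(t-d[7:10])]
    return np.r_[np.concatenate(e),prior*(p-P0)*W]
P0=np.array([-.09,1.48,.3,.5,.47,.3]+[0]*11,float); W=np.array([.1,.1,.1,.1,.1,.1,1,1,1,1,1,1,3,3,3,3,3.])
def fit(prior=.005):
    D=[np.load(f) for f in sorted(glob.glob('q_*.npy'))]
    z=least_squares(res,P0,args=(D,prior)); e=z.fun[:6*len(D)].reshape(-1,6); e[:,3:]/=3
    return z.x,e
E
python3 -c "
from kin import *
np.set_printoptions(precision=4,suppress=True)
p,e=fit();print(p);print(e)"
```

```text
[-0.      1.5708  0.2872  0.5417  0.472   0.3094 -0.0311 -0.0297 -0.0014
  0.0021 -0.0002  0.0015 -0.      0.      0.0003 -0.0003  0.    ]
[[ 0. -0. -0.  0.  0.  0.]
 [-0.  0.  0. -0. -0.  0.]
 [-0. -0. -0.  0.  0. -0.]]
```

```bash
cat > plan.py <<'E'
from kin import *
LO=np.array([-2.96,-.34,-1.41,.24,-1.37,.17,-2.96]);HI=np.array([2.96,2.1,1.46,2.44,4.51,1.92,2.96])
PIV=np.array([.7782,.0582]); YAW=np.radians(-4.76)
def target(beta,ins,h,ang=0,g=.06,flip=1,dpsi=0,tip=.010):
    """ring frame at arm angle ang (left +); fingertip ins past ring plane; pad top h above ring centre at ring plane; h incl. lift"""
    psi=YAW-ang; n=np.array([np.cos(psi),np.sin(psi),0]); ring=np.r_[PIV-.215*n[:2],.1245]
    pt=psi+dpsi; m=np.array([np.cos(pt),np.sin(pt),0]); z=np.array([0,0,1.])
    X=np.cos(beta)*m-np.sin(beta)*z; U=np.sin(beta)*m+np.cos(beta)*z; Y=flip*U
    pad=ring+h*z+X*(ins-tip)   # point on lower pad surface at TCP station
    return np.stack([X,Y,np.cross(X,Y)],1), pad+U*g/2
def ik(p,Rt,t,q0,w=0.):
    def f(q):
        r,x=fk(p,q); return np.r_[(R.from_matrix(r)*R.from_matrix(Rt).inv()).as_rotvec(),3*(x-t),w*(q-q0)]
    z=least_squares(f,np.clip(q0,LO+1e-3,HI-1e-3),bounds=(LO,HI)); return z.x,np.linalg.norm(z.fun[:6])
margin=lambda q:min((q-LO).min(),(HI-q).min())
E
python3 - <<'E'
from plan import *
np.set_printoptions(precision=2,suppress=True)
p,_=fit(); q0=np.load('q_2.npy')[:7]; rng=np.random.default_rng(0)
for bd in (15,30,40,50):
  for fl in (1,-1):
    best=[]
    for i in range(40):
        s=rng.uniform(LO,HI) if i else q0
        q,e=ik(p,*target(np.radians(bd),.0,.008,flip=fl),s)
        if e<1e-3: best.append((margin(q),np.abs(q-q0).max(),q))
    best.sort(key=lambda b:-b[0]); print(bd,fl,len(best)); 
    for b in best[:3]: print('  m %.2f'%b[0],b[2])
E
```

```text
15 1 0
15 -1 0
30 1 0
30 -1 0
40 1 19
  m 0.05 [ 0.62  0.71 -1.28  2.39  2.07  1.07 -2.16]
  m 0.05 [ 0.59  0.67 -1.24  2.39  2.07  1.04 -2.18]
  m 0.05 [ 0.52  0.6  -1.14  2.39  2.09  0.96 -2.25]
40 -1 21
  m 0.06 [ 0.63  0.73 -1.31  2.38  2.07  1.09  1.  ]
  m 0.05 [ 0.62  0.71 -1.28  2.39  2.07  1.07  0.99]
  m 0.04 [ 0.4   0.5  -0.97  2.4   2.11  0.86  0.79]
50 1 28
  m 0.16 [ 0.63  0.6  -1.23  2.28  1.78  0.84 -1.93]
  m 0.15 [ 0.5   0.49 -1.04  2.29  1.78  0.7  -2.  ]
  m 0.15 [ 0.5   0.49 -1.04  2.29  1.78  0.7  -2.  ]
50 -1 22
  m 0.16 [ 0.6   0.58 -1.19  2.28  1.78  0.8   1.2 ]
  m 0.16 [ 0.59  0.56 -1.17  2.28  1.78  0.79  1.19]
  m 0.15 [ 0.5   0.49 -1.05  2.29  1.78  0.7   1.14]
```

```bash
python3 - <<'E'
from plan import *
np.set_printoptions(precision=2,suppress=True)
p,_=fit(); rng=np.random.default_rng(1)
S=[[.6,.65,-1.2,2.35,1.9,1,1.],[.1,.5,0,2.4,3.1,.5,.5],[-.5,.6,1.2,2.3,4,.9,0],[-.5,.6,1.2,2.3,.5,.5,0],[0,.5,0,2.3,1.5,.5,1]]
for bd in (35,40,45,50):
  for dp in (-.4,-.2,0,.2,.4):
   out=[]
   for g in (.06,.08):
    for ins,h,a in ((-.03,.005,0),(.012,.03,0),(.012,.03,.262)):
     b=(-1,None)
     for s in S:
      q,e=ik(p,*target(np.radians(bd),ins,h,ang=a,g=g,dpsi=dp+ (a if a else 0),flip=-1),np.array(s),.0)
      if e<2e-3 and margin(q)>b[0]: b=(margin(q),q)
     out.append(b)
   print(bd,dp,np.array([o[0] for o in out]),out[0][1])
E
```

```text
35 -0.4 [0.11 0.15 0.24 0.12 0.16 0.24] [ 0.16  0.6  -1.04  2.33  1.73  1.35  0.62]
35 -0.2 [0.02 0.08 0.16 0.04 0.09 0.17] [ 0.34  0.61 -1.15  2.42  1.93  1.26  0.7 ]
35 0 [-1.    0.03  0.09 -1.    0.05  0.11] None
35 0.2 [-1.    0.01  0.06 -1.    0.03  0.08] None
35 0.4 [-1.    0.03  0.06 -1.    0.04  0.08] None
40 -0.4 [0.15 0.18 0.27 0.16 0.2  0.28] [ 0.26  0.59 -1.11  2.29  1.67  1.27  0.73]
40 -0.2 [0.07 0.12 0.19 0.08 0.14 0.21] [ 0.42  0.58 -1.2   2.37  1.84  1.15  0.82]
40 0 [0.02 0.08 0.14 0.03 0.09 0.15] [ 0.57  0.55 -1.22  2.42  2.03  0.96  0.9 ]
40 0.2 [0.   0.06 0.11 0.01 0.08 0.13] [ 0.84  0.7  -1.41  2.44  2.16  0.88  1.15]
40 0.4 [0.01 0.07 0.11 0.03 0.09 0.12] [ 0.92  0.59 -1.29  2.43  2.42  0.54  1.1 ]
45 -0.4 [0.19 0.22 0.25 0.2  0.23 0.26] [ 0.35  0.58 -1.16  2.25  1.6   1.19  0.84]
45 -0.2 [0.12 0.17 0.23 0.13 0.18 0.25] [ 0.48  0.55 -1.22  2.32  1.74  1.05  0.94]
45 0 [0.07 0.13 0.19 0.09 0.15 0.2 ] [ 0.61  0.51 -1.22  2.37  1.89  0.84  1.04]
45 0.2 [0.06 0.11 0.15 0.08 0.12 0.15] [ 0.77  0.52 -1.27  2.38  2.04  0.65  1.16]
45 0.4 [0.05 0.1  0.13 0.07 0.09 0.11] [ 0.95  0.61 -1.36  2.37  2.09  0.51  1.41]
50 -0.4 [0.23 0.24 0.29 0.23 0.24 0.3 ] [ 0.41  0.56 -1.18  2.21  1.51  1.12  0.96]
50 -0.2 [0.17 0.21 0.25 0.19 0.21 0.25] [ 0.52  0.52 -1.21  2.27  1.61  0.95  1.08]
50 0 [0.13 0.14 0.21 0.13 0.16 0.21] [ 0.65  0.51 -1.25  2.31  1.71  0.78  1.22]
50 0.2 [0.1  0.12 0.15 0.11 0.11 0.14] [ 0.8   0.54 -1.31  2.32  1.79  0.63  1.4 ]
50 0.4 [0.03 0.08 0.12 0.05 0.1  0.14] [ 0.62  0.34 -0.92  2.32  2.1   0.2   1.24]
```

```bash
cat > path.py <<'E'
from plan import *
from scipy.spatial.transform import Slerp
B=np.radians(40); DP=-.2
def sim(p,q,wps,n=12,w=.02,pr=True):
    for Rt,t in wps:
        r0,t0=fk(p,q); sl=Slerp([0,1],R.from_matrix([r0,Rt])); worst=0;mm=9
        for s in np.linspace(0,1,n+1)[1:]:
            q,e=ik(p,sl(s).as_matrix(),t0+(t-t0)*s,q,w); worst=max(worst,e);mm=min(mm,margin(q))
        if pr: print('  e %.3f m %.2f'%(worst,mm),q.round(2))
    return q,mm,worst
E
python3 - <<'E'
from path import *
p,_=fit(); q0=np.load('q_2.npy')[:7]
for fl in(1,-1):
    Rt,tp=target(B,-.03,.005,flip=fl,dpsi=DP); print(fl,tp.round(3))
    Ri,_=target(B,.012,.005,flip=fl,dpsi=DP)
    for mid in ([.45,-.35,.42],[.5,0,.4]):
        print(mid); sim(p,q0,[(Rt,np.array(mid)),(Rt,tp+[-.0,0,.08]),(Rt,tp),target(B,.012,.005,flip=fl,dpsi=DP),target(B,.012,.035,flip=fl,dpsi=DP),target(B,.012,.035,ang=.262,flip=fl,dpsi=DP+.262)])
E
```

```text
1 [0.553 0.079 0.178]
[0.45, -0.35, 0.42]
  e 0.000 m 0.22 [ 0.88 -0.12 -0.13  2.14 -0.91  0.47  1.16]
  e 0.142 m 0.00 [ 0.56  0.33 -1.27  2.31  1.62  0.94 -2.13]
  e 0.000 m 0.07 [ 0.39  0.55 -1.15  2.37  1.84  1.12 -2.34]
  e 0.000 m 0.07 [ 0.38  0.64 -1.09  2.33  1.94  1.13 -2.34]
  e 0.000 m 0.11 [ 0.42  0.57 -1.13  2.32  1.86  1.08 -2.28]
  e 0.000 m 0.13 [ 0.29  0.62 -1.12  2.25  1.81  1.17 -2.27]
[0.5, 0, 0.4]
  e 0.026 m 0.00 [ 0.46 -0.29 -0.71  2.27  0.66  0.41 -1.1 ]
  e 0.001 m 0.07 [ 0.45  0.27 -1.14  2.31  1.61  0.86 -2.15]
  e 0.000 m 0.06 [ 0.32  0.49 -1.06  2.38  1.83  1.05 -2.37]
  e 0.000 m 0.07 [ 0.32  0.59 -1.    2.34  1.93  1.07 -2.38]
  e 0.000 m 0.11 [ 0.35  0.51 -1.03  2.32  1.86  1.01 -2.31]
  e 0.000 m 0.12 [ 0.23  0.57 -1.03  2.25  1.79  1.1  -2.3 ]
-1 [0.553 0.079 0.178]
[0.45, -0.35, 0.42]
  e 0.000 m 0.22 [ 1.01 -0.12 -0.25  2.14 -0.94  0.48 -1.96]
  e 0.257 m 0.00 [ 1.31 -0.34 -1.41  2.3  -0.68  0.17 -2.96]
  e 0.414 m 0.00 [ 1.28 -0.34 -1.41  2.36 -0.7   0.17 -2.96]
  e 0.511 m 0.00 [ 1.35 -0.34 -1.41  2.4  -1.37  0.17 -2.24]
  e 0.448 m 0.00 [ 1.36 -0.34 -1.41  2.38 -1.37  0.17 -2.23]
  e 0.506 m 0.00 [ 1.24 -0.34 -1.41  2.33 -0.72  0.17 -2.96]
[0.5, 0, 0.4]
  e 0.134 m 0.00 [ 1.   -0.34 -0.96  2.28 -0.54  0.21 -2.96]
  e 0.257 m 0.00 [ 1.31 -0.34 -1.41  2.3  -0.68  0.17 -2.96]
  e 0.414 m 0.00 [ 1.28 -0.34 -1.41  2.36 -0.7   0.17 -2.96]
  e 0.511 m 0.00 [ 1.35 -0.34 -1.41  2.4  -1.37  0.17 -2.24]
  e 0.448 m 0.00 [ 1.36 -0.34 -1.41  2.38 -1.37  0.17 -2.23]
  e 0.506 m 0.00 [ 1.24 -0.34 -1.41  2.33 -0.72  0.17 -2.96]
```

```bash
python3 - <<'E'
from path import *
p,_=fit(); q0=np.load('q_2.npy')[:7]
T=lambda b,fl:target(np.radians(b),-.03,.005,flip=fl,dpsi=DP)[0]
for w in (.02,.1):
 for fl in(1,-1):
  tp=target(B,-.03,.005,flip=fl,dpsi=DP)[1]
  for m in ([.5,.2,.4],[.55,.3,.4],[.45,.3,.35]):
    m=np.array(m); print(w,fl,m); sim(p,q0,[(T(90,fl),np.array([.45,-.3,.42])),(T(85,fl),m),(T(65,fl),m),(T(50,fl),(m+tp)/2+[0,0,.05]),(T(45,fl),tp+[0,0,.08]),(T(40,fl),tp),target(B,.012,.005,flip=fl,dpsi=DP)])
E
```

```text
0.02 1 [0.5 0.2 0.4]
  e 0.000 m 0.46 [ 0.77  0.16 -0.34  1.62  0.05  1.38  0.14]
  e 0.000 m 0.38 [ 0.15  0.18 -0.77  1.68  0.2   1.29 -0.95]
  e 0.000 m 0.37 [ 0.09  0.03 -0.8   1.87  0.45  1.04 -1.17]
  e 0.000 m 0.31 [ 0.1   0.02 -0.77  2.13  0.88  0.77 -1.54]
  e 0.000 m 0.16 [ 0.11  0.14 -0.7   2.28  1.39  0.66 -1.98]
  e 0.000 m 0.05 [ 0.03  0.36 -0.7   2.39  1.83  0.87 -2.46]
  e 0.000 m 0.05 [ 0.04  0.46 -0.66  2.35  1.94  0.89 -2.5 ]
0.02 1 [0.55 0.3  0.4 ]
  e 0.000 m 0.46 [ 0.77  0.16 -0.34  1.62  0.05  1.38  0.14]
  e 0.000 m 0.41 [-0.09  0.35 -0.73  1.48  0.31  1.36 -1.13]
  e 0.000 m 0.57 [-0.19  0.23 -0.7   1.68  0.6   1.17 -1.36]
  e 0.000 m 0.40 [-0.14  0.1  -0.63  2.04  0.93  0.85 -1.62]
  e 0.000 m 0.15 [-0.06  0.12 -0.53  2.29  1.37  0.63 -1.98]
  e 0.000 m 0.04 [-0.11  0.33 -0.54  2.4   1.83  0.82 -2.49]
  e 0.000 m 0.04 [-0.08  0.43 -0.51  2.36  1.94  0.83 -2.54]
0.02 1 [0.45 0.3  0.35]
  e 0.000 m 0.46 [ 0.77  0.16 -0.34  1.62  0.05  1.38  0.14]
  e 0.000 m 0.34 [-0.02  0.24 -0.86  1.74  0.28  1.22 -1.23]
  e 0.000 m 0.48 [-0.15  0.14 -0.85  1.9   0.59  1.09 -
[... 3599 characters left out ...]
2.96]
  e 0.285 m 0.00 [-1.72  0.55  1.46  2.24 -0.94  0.2  -2.96]
  e 0.094 m 0.00 [-1.62  0.56  1.46  2.31 -0.89  0.17 -2.96]
  e 0.145 m 0.00 [-1.63  0.77  1.42  2.37 -1.37  0.17 -2.65]
  e 0.182 m 0.00 [-1.49  0.8   1.31  2.3  -1.37  0.17 -2.66]
0.1 -1 [0.45 0.3  0.35]
  e 0.001 m 0.00 [ 0.53  0.14 -0.07  1.63  0.01  1.37 -2.96]
  e 0.400 m 0.00 [-1.48  0.66  1.46  1.85 -0.84  1.34 -2.96]
  e 0.490 m 0.00 [-1.75  0.55  1.46  2.14 -0.95  0.64 -2.96]
  e 0.297 m 0.00 [-1.8   0.58  1.46  2.32 -1.02  0.17 -2.96]
  e 0.094 m 0.00 [-1.62  0.56  1.46  2.31 -0.89  0.17 -2.96]
  e 0.145 m 0.00 [-1.63  0.77  1.42  2.37 -1.37  0.17 -2.65]
  e 0.182 m 0.00 [-1.49  0.8   1.31  2.3  -1.37  0.17 -2.66]
```

```bash
cat > go.py <<'E'
from path import *
from bench import r
import sys
def rows(Rt,t,n,label=''):
    o=r.get_obs(); R0=R.from_rotvec(o['orientation']).as_matrix(); t0=np.array(o['tcp_pos'])
    k=len(glob.glob('q_*.npy')); np.save(f'q_{k}.npy',np.r_[o['joints'],t0,o['orientation']])
    w=R.from_matrix(R0.T@Rt).as_rotvec()/n
    M=sum(R0@R.from_rotvec(i*w).as_matrix() for i in range(n)); v=np.linalg.solve(M,t-t0)
    print(label,'q',o['joints'].round(2),'tcp',t0.round(4),'F',np.round(o['contact_force'],1),'clk',round(float(o['clock']),2))
    print('n',n,'shift',v.round(4),'turn',(w/.12).round(3),'|mm|',round(1e3*np.linalg.norm(v),1),'deg',round(np.degrees(np.linalg.norm(w)),1))
T=lambda b,dp=DP:target(np.radians(b),-.03,.005,flip=1,dpsi=dp)[0]
TP=target(B,-.03,.005,flip=1,dpsi=DP)[1]
E
python3 - <<'E'
from go import *
rows(T(90),np.array([.45,-.3,.42]),8)
E
```

```text
q [ 1.19  0.17  0.01  1.66 -0.36  1.2  -0.26] tcp [ 0.2509 -0.5352  0.4081] F [ 0.2  0.5 -0.1] clk 1.85
n 8 shift [ 0.006  -0.0122 -0.0392] turn [-1.324 -0.319 -0.239] |mm| 41.5 deg 9.5
```

apply_moves(
  increments="60 0.004 -0.010 -0.032 -1 -0.25 -0.19;60 0.004 -0.010 -0.032 -1 -0.25 -0.19;60 0.004 -0.010 -0.032 -1 -0.25 -0.19;60 0.004 -0.010 -0.032 -1 -0.25 -0.19;60 0.004 -0.010 -0.032 -1 -0.25 -0.19;60 0.004 -0.010 -0.032 -1 -0.25 -0.19;60 0.004 -0.010 -0.032 -1 -0.25 -0.19;60 0.004 -0.010 -0.032 -1 -0.25 -0.19",
)

```text
clock: 2.65
tcp_pos: [0.4453, -0.3601, 0.4354]
orientation: [1.704, 0.88, -1.548]
contact_force: [0.2, -0.2, -0.5]
grip_width: 0.06
```

```bash
python3 - <<'E'
from go import *
rows(T(85),np.array([.5,.2,.4]),16)
E
```

```text
q [ 0.83  0.19 -0.26  1.54 -0.03  1.38 -0.  ] tcp [ 0.4453 -0.3601  0.4354] F [ 0.2 -0.2 -0.5] clk 2.65
n 16 shift [ 0.0029 -0.0121 -0.0331] turn [-0.158 -0.03   0.021] |mm| 35.4 deg 1.1
```

apply_moves(
  increments="60 0.003 -0.012 -0.033 -0.16 -0.03 0.02;60 0.003 -0.012 -0.033 -0.16 -0.03 0.02;60 0.003 -0.012 -0.033 -0.16 -0.03 0.02;60 0.003 -0.012 -0.033 -0.16 -0.03 0.02;60 0.003 -0.012 -0.033 -0.16 -0.03 0.02;60 0.003 -0.012 -0.033 -0.16 -0.03 0.02;60 0.003 -0.012 -0.033 -0.16 -0.03 0.02;60 0.003 -0.012 -0.033 -0.16 -0.03 0.02",
)

```text
clock: 3.45
tcp_pos: [0.4946, -0.0825, 0.4243]
orientation: [1.577, 0.936, -1.451]
contact_force: [1.3, -0.2, 0.2]
grip_width: 0.0601
```

apply_moves(
  increments="60 0.003 -0.012 -0.033 -0.16 -0.03 0.02;60 0.003 -0.012 -0.033 -0.16 -0.03 0.02;60 0.003 -0.012 -0.033 -0.16 -0.03 0.02;60 0.003 -0.012 -0.033 -0.16 -0.03 0.02;60 0.003 -0.012 -0.033 -0.16 -0.03 0.02;60 0.003 -0.012 -0.033 -0.16 -0.03 0.02;60 0.003 -0.012 -0.033 -0.16 -0.03 0.02;60 0.003 -0.012 -0.033 -0.16 -0.03 0.02",
)

```text
clock: 4.25
tcp_pos: [0.5027, 0.1983, 0.4005]
orientation: [1.448, 0.988, -1.35]
contact_force: [0.8, -0.4, 0.1]
grip_width: 0.0601
```

```bash
python3 - <<'E'
from go import *
m=np.array([.5,.2,.4]); rows(T(60),(2*m+TP)/3+[0,0,.03],8)
p,e=fit(); print(p.round(4),np.abs(e).max(0).round(4)); sim(p,np.load(sorted(glob.glob('q_*.npy'))[-1])[:7],[(T(60),(2*m+TP)/3+[0,0,.03]),(T(45),TP+[0,0,.08]),(T(40),TP)])
E
```

```text
q [ 0.14  0.17 -0.76  1.68  0.19  1.29 -0.94] tcp [0.5027 0.1983 0.4005] F [ 0.8 -0.4  0.1] clk 4.25
n 8 shift [0.0062 0.0015 0.0041] turn [-0.003 -0.003  0.453] |mm| 7.6 deg 3.1
[-0.0000e+00  1.5708e+00  2.8710e-01  5.4180e-01  4.7250e-01  3.1000e-01
 -3.0500e-02 -3.1400e-02 -4.0000e-04 -0.0000e+00  0.0000e+00 -0.0000e+00
  0.0000e+00  0.0000e+00  0.0000e+00 -0.0000e+00  0.0000e+00] [0. 0. 0. 0. 0. 0.]
  e 0.000 m 0.37 [ 0.11  0.03 -0.76  2.    0.57  0.88 -1.25]
  e 0.000 m 0.16 [ 0.08  0.14 -0.67  2.28  1.38  0.66 -1.97]
  e 0.000 m 0.05 [ 0.    0.36 -0.67  2.39  1.82  0.86 -2.46]
```

apply_moves(
  increments="60 0.006 0.0015 0.004 0 0 0.45;60 0.006 0.0015 0.004 0 0 0.45;60 0.006 0.0015 0.004 0 0 0.45;60 0.006 0.0015 0.004 0 0 0.45;60 0.006 0.0015 0.004 0 0 0.45;60 0.006 0.0015 0.004 0 0 0.45;60 0.006 0.0015 0.004 0 0 0.45;60 0.006 0.0015 0.004 0 0 0.45",
)

```text
clock: 5.05
tcp_pos: [0.5174, 0.16, 0.358]
orientation: [1.553, 0.624, -1.03]
contact_force: [-0.7, -1.0, 0.8]
grip_width: 0.0599
```

```bash
python3 - <<'E'
from go import *
rows(T(45),TP+[-.03,0,.09],8)
E
```

```text
q [ 0.11  0.02 -0.75  1.99  0.57  0.88 -1.24] tcp [0.5174 0.16   0.358 ] F [-0.7 -1.   0.8] clk 5.05
n 8 shift [ 0.0111 -0.0039  0.0095] turn [-0.004 -0.003  0.274] |mm| 15.1 deg 1.9
```

apply_moves(
  increments="60 0.011 -0.004 0.0095 0 0 0.27;60 0.011 -0.004 0.0095 0 0 0.27;60 0.011 -0.004 0.0095 0 0 0.27;60 0.011 -0.004 0.0095 0 0 0.27;60 0.011 -0.004 0.0095 0 0 0.27;60 0.011 -0.004 0.0095 0 0 0.27;60 0.011 -0.004 0.0095 0 0 0.27;60 0.011 -0.004 0.0095 0 0 0.27",
)

```text
clock: 5.85
tcp_pos: [0.5214, 0.0804, 0.2679]
orientation: [1.587, 0.411, -0.833]
contact_force: [0.9, -0.1, 0.3]
grip_width: 0.0598
```

```bash
python3 - <<'E'
from go import *
from h import *
t=target(B,-.03,.005,flip=1,dpsi=DP)[1]+[-.02,0,.045]
rows(T(40),t,8)
o=r.get_obs(); X,Y,Z=rot(o['orientation']).T; c=np.array(o['tcp_pos'])
for n in('top','side'):
    f=r.grab_frame(n); ring=np.array([.5639,.0761,.1245]); u=np.array([proj(f,ring),proj(f,c)]).mean(0).astype(int); print(n,'ring px',np.round(proj(f,ring),1),'tcp px',np.round(proj(f,c),1),'lower tip guess px',np.round(proj(f,c+X*.01-Y*.037),1))
    x,y=max(u[0]-50,0),max(u[1]-37,0); cv2.imwrite(f'pics/{n}2.png',cv2.resize(f['color'][y:y+75,x:x+100],None,fx=6,fy=6,interpolation=cv2.INTER_CUBIC)); print('crop origin',x,y)
a=cv2.imread('pics/top2.png');b=cv2.imread('pics/side2.png'); h=max(a.shape[0],b.shape[0])
s=np.zeros((h,a.shape[1]+b.shape[1],3),np.uint8); s[:a.shape[0],:a.shape[1]]=a; s[:b.shape[0],a.shape[1]:]=b
s=cv2.resize(s,None,fx=.66,fy=.66); cv2.imwrite('pics/both2.png',s); print(s.shape)
E
```

```text
q [ 0.1   0.06 -0.71  2.32  1.3   0.64 -1.94] tcp [0.5214 0.0804 0.2679] F [ 0.9 -0.1  0.3] clk 5.85
n 8 shift [ 0.0049 -0.0031 -0.0002] turn [-0.004 -0.004  0.095] |mm| 5.8 deg 0.7
top ring px [217.  180.5] tcp px [210.2 184.5] lower tip guess px [209.4 194.3]
crop origin 163 145
side ring px [235.5 169. ] tcp px [225.1 142.4] lower tip guess px [220.6 151.4]
crop origin 180 118
(297, 792, 3)
```

View pics/both2.png

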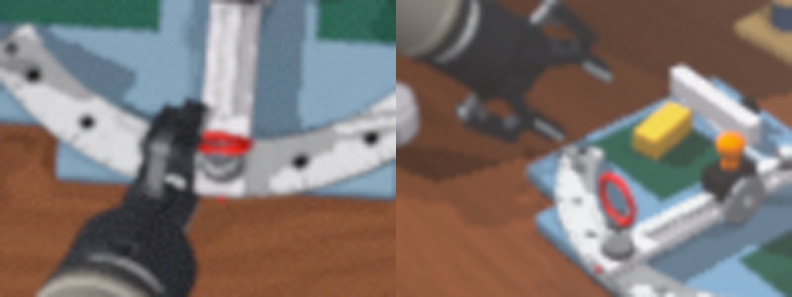

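The side crop shows the lower finger's pad tip at about full-image (222,152.6), against a predicted (220.6,151.4), and the ring at (235.8,168), against a predicted (235.5,169). The model agrees. Next I'll go to the pre-insert pose.

apply_moves(
  increments="60 0.005 -0.003 0 0 0 0.095;60 0.005 -0.003 0 0 0 0.095;60 0.005 -0.003 0 0 0 0.095;60 0.005 -0.003 0 0 0 0.095;60 0.005 -0.003 0 0 0 0.095;60 0.005 -0.003 0 0 0 0.095;60 0.005 -0.003 0 0 0 0.095;60 0.005 -0.003 0 0 0 0.095",
)

```text
clock: 6.75
tcp_pos: [0.5341, 0.0769, 0.2236]
orientation: [1.595, 0.335, -0.767]
contact_force: [-0.4, 0.2, -0.3]
grip_width: 0.06
```

```bash
python3 - <<'E'
from go import *
rows(T(40),TP,8)
E
```

```text
q [ 0.05  0.21 -0.72  2.39  1.67  0.78 -2.33] tcp [0.5341 0.0769 0.2236] F [-0.4  0.2 -0.3] clk 6.75
n 8 shift [ 0.0053 -0.0029 -0.0009] turn [-0.006 -0.002  0.002] |mm| 6.2 deg 0.0
```

apply_moves(
  increments="60 0.005 -0.003 -0.001 0 0 0;60 0.005 -0.003 -0.001 0 0 0;60 0.005 -0.003 -0.001 0 0 0;60 0.005 -0.003 -0.001 0 0 0;60 0.005 -0.003 -0.001 0 0 0;60 0.005 -0.003 -0.001 0 0 0;60 0.005 -0.003 -0.001 0 0 0;60 0 0 0 0 0 0",
)

```text
clock: 7.55
tcp_pos: [0.5474, 0.0773, 0.1827]
orientation: [1.593, 0.335, -0.772]
contact_force: [-1.0, 0.0, 0.8]
grip_width: 0.06
```

```bash
cat > look.py <<'E'
from go import *
from h import *
def look(name,tip=.014,g=.06):
    o=r.get_obs(); X,Y,Z=rot(o['orientation']).T; c=np.array(o['tcp_pos']); out=[]
    ring=np.array([.5639,.0761,.1245])
    for n,w in(('top',30),('side',30)):
        f=r.grab_frame(n); u=np.round(proj(f,ring)).astype(int); x,y=u[0]-w,u[1]-w
        k=6; a=cv2.resize(f['color'][y:y+2*w,x:x+2*w],None,fx=k,fy=k,interpolation=cv2.INTER_CUBIC)
        print(n,'crop org',x,y,'x',k)
        P=c+X*tip-Y*g/2
        for q,col in((P-Z*.011,(0,255,255)),(P+Z*.011,(0,255,255)),(P-Y*.0145,(255,0,255)),(ring,(0,255,0))):
            pu,pv=proj(f,q); cv2.circle(a,(int((pu-x+.5)*k-.5),int((pv-y+.5)*k-.5)),2,col,-1)
        out.append(a)
    cv2.imwrite(f'pics/{name}.png',np.hstack(out))
E
python3 - <<'E'
from look import *
rows(*target(B,0,.005,dpsi=DP),8); look('pre')
E
```

```text
q [ 0.03  0.34 -0.7   2.39  1.8   0.85 -2.44] tcp [0.5474 0.0773 0.1827] F [-1.   0.   0.8] clk 7.55
n 8 shift [ 0.0046 -0.     -0.0004] turn [-0.007  0.002  0.005] |mm| 4.6 deg 0.1
top crop org 187 151 x 6
side crop org 206 139 x 6
```

View pics/pre.png

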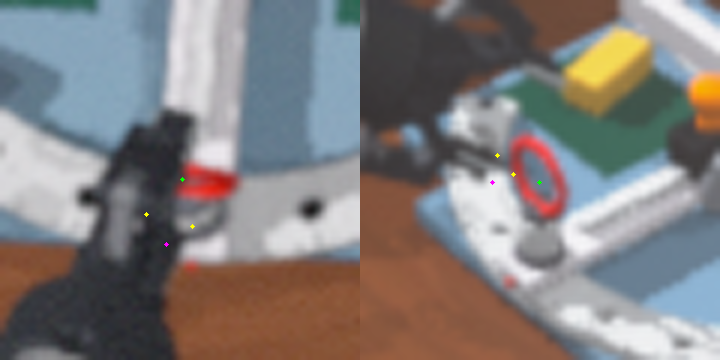

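The side crop shows the lower fingertip just in front of the ring opening, and the ring's ellipse is centred within 1 px of the projection. I'll insert at mid-opening height.

```bash
python3 - <<'E'
from look import *
f=r.grab_frame('side'); h=cv2.cvtColor(f['color'],cv2.COLOR_BGR2HSV); m=(((h[...,0]<6)|(h[...,0]>172))&(h[...,1]>140)&(h[...,2]>90)); m[:155]=0;m[182:]=0;m[:,:222]=0;m[:,250:]=0
ys,xs=np.nonzero(m); hull=cv2.convexHull(np.stack([xs,ys],1).astype(np.int32)); (cx,cy),ax,an=cv2.fitEllipse(hull); print('ellipse',cx,cy,ax,an,'pred',proj(f,[.5639,.0761,.1245]))
print('1cm effects',[np.round(np.array(proj(f,np.array([.5639,.0761,.1245])+d))-proj(f,[.5639,.0761,.1245]),2) for d in np.eye(3)*.01])
rows(*target(B,.004,.010,dpsi=DP),8)
E
```

```text
ellipse 235.2992401123047 167.99642944335938 (6.561084747314453, 13.450139999389648) 157.6168670654297 pred (np.float64(235.50594747212847), np.float64(169.01937223255075))
1cm effects [array([ 1.91, -1.15]), array([-1.77, -1.18]), array([-0.05, -2.04])]
 q [ 0.03  0.34 -0.7   2.39  1.8   0.85 -2.44] tcp [0.5474 0.0773 0.1837] F [ 0.5 -0.3  0.4] clk 7.7
n 8 shift [ 0.0048  0.0004 -0.0004] turn [-0.007  0.002  0.004] |mm| 4.8 deg 0.1
```

apply_moves(
  increments="60 0.0048 0.0004 -0.0004 0 0 0;60 0.0048 0.0004 -0.0004 0 0 0;60 0.0048 0.0004 -0.0004 0 0 0;60 0.0048 0.0004 -0.0004 0 0 0;60 0.0048 0.0004 -0.0004 0 0 0;60 0.0048 0.0004 -0.0004 0 0 0;60 0.0048 0.0004 -0.0004 0 0 0;60 0.0048 0.0004 -0.0004 0 0 0",
)

```text
clock: 8.5
tcp_pos: [0.5788, 0.0714, 0.1611]
orientation: [1.594, 0.334, -0.771]
contact_force: [0.1, 0.5, -0.3]
grip_width: 0.0598
```

```bash
python3 - <<'E'
from look import *
rows(*target(B,.018,.010,dpsi=DP),4); look('ins1',tip=.010)
E
```

```text
q [ 0.04  0.43 -0.67  2.35  1.89  0.87 -2.47] tcp [0.5788 0.0714 0.1611] F [ 0.1  0.5 -0.3] clk 8.5
n 4 shift [ 0.0033 -0.0001 -0.0001] turn [-0.014  0.004  0.008] |mm| 3.3 deg 0.1
top crop org 187 151 x 6
side crop org 206 139 x 6
```

View pics/ins1.png

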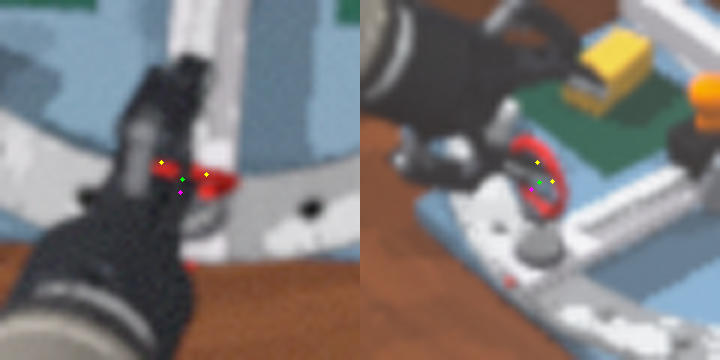

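The side view shows the fingertip in the ring opening around crop (530,175) with no contact force. I'll push another 14 mm through.

apply_moves(
  increments="60 0.0033 0 0 0 0 0;60 0.0033 0 0 0 0 0;60 0.0033 0 0 0 0 0;60 0.0033 0 0 0 0 0;60 0 0 0 0 0 0;60 0 0 0 0 0 0;60 0 0 0 0 0 0;60 0 0 0 0 0 0",
)

```text
clock: 9.4
tcp_pos: [0.5881, 0.0688, 0.153]
orientation: [1.594, 0.334, -0.771]
contact_force: [-0.1, -0.3, -0.5]
grip_width: 0.0601
```

```bash
python3 - <<'E'
from look import *
rows(*target(B,.018,.020,dpsi=DP),8,'up10'); look('ins2',tip=.010)
E
```

```text
up10 q [ 0.05  0.45 -0.65  2.34  1.92  0.87 -2.48] tcp [0.5881 0.0688 0.153 ] F [-0.1 -0.3 -0.5] clk 9.4
n 8 shift [-0.0007  0.0009 -0.    ] turn [-0.007  0.002  0.004] |mm| 1.2 deg 0.1
top crop org 187 151 x 6
side crop org 206 139 x 6
```

View pics/ins2.png

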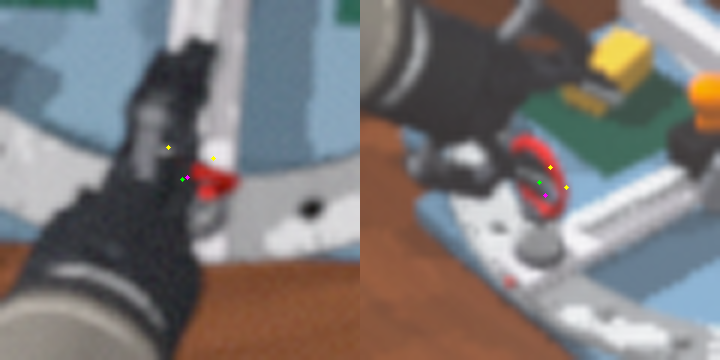

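The finger is through the ring: the side view shows the red arc at right in front of the finger. I'll lift in small steps, watching the force.

apply_moves(
  increments="60 -0.0013 0.0015 0 0 0 0;60 -0.0013 0.0015 0 0 0 0;60 -0.0013 0.0015 0 0 0 0;60 -0.0013 0.0015 0 0 0 0;60 -0.0013 0.0015 0 0 0 0;60 -0.0013 0.0015 0 0 0 0;60 -0.0013 0.0015 0 0 0 0;60 0 0 0 0 0 0",
)

```text
clock: 10.3
tcp_pos: [0.5873, 0.0684, 0.1663]
orientation: [1.593, 0.335, -0.772]
contact_force: [-2.1, -0.4, -5.6]
grip_width: 0.0605
```

```bash
cat > redz.py <<'E'
from look import *
f=r.grab_frame('side'); h=cv2.cvtColor(f['color'],cv2.COLOR_BGR2HSV); m=(((h[...,0]<6)|(h[...,0]>172))&(h[...,1]>140)&(h[...,2]>90)); m[:150]=0;m[182:]=0;m[:,:215]=0;m[:,250:]=0
ys,xs=np.nonzero(m); print('red n',len(xs),'x',xs.min(),xs.max(),'y',ys.min(),ys.max(),'cen',xs.mean().round(2),ys.mean().round(2))
o=r.get_obs(); print('tcp',o['tcp_pos'].round(4),'F',o['contact_force'].round(1),'M',o['moment'].round(2),'margin',margin(o['joints']).round(2))
E
python3 redz.py
```

```text
red n 22 x 233 238 y 161 173 cen 235.91 166.32
tcp [0.5873 0.0685 0.1663] F [-3.  -1.  -5.5] M [ 0.14  1.92 -0.26] margin 0.11
```

apply_moves(
  increments="60 -0.0013 0.0015 0 0 0 0;60 -0.0013 0.0015 0 0 0 0;60 -0.0013 0.0015 0 0 0 0;60 -0.0013 0.0015 0 0 0 0;60 -0.0007 0.0008 0 0 0 0;60 0 0 0 0 0 0;60 0 0 0 0 0 0;60 0 0 0 0 0 0",
)

```text
clock: 11.15
tcp_pos: [0.5876, 0.0688, 0.1756]
orientation: [1.594, 0.335, -0.771]
contact_force: [-5.1, -0.8, -6.4]
grip_width: 0.0598
```

```bash
python3 redz.py
```

```text
red n 25 x 233 238 y 159 171 cen 235.56 164.4
tcp [0.5876 0.0688 0.1756] F [-4.7 -1.6 -6.2] M [ 0.23  2.36 -0.25] margin 0.11
```

```bash
python3 - <<'E'
from look import *
f=r.grab_frame('side'); k=6
now=cv2.resize(f['color'][139-10:199,206:266],None,fx=k,fy=k,interpolation=cv2.INTER_CUBIC)
old=cv2.imread('pics/ins2.png')[:,360:]
red=lambda a:np.clip(a[...,2].astype(float)-a[...,:2].max(2),0,None).astype(np.float32)
t=red(old)[125:155,150:200]; t2=red(old)[190:222,165:205]
for tt,(x0,y0) in((t,(150,125)),(t2,(165,190))):
    s=cv2.matchTemplate(red(now),tt,cv2.TM_CCOEFF_NORMED)[:, :]; s=s[:,x0-12:x0+13]; i=np.unravel_index(s.argmax(),s.shape)
    print('score',s.max().round(2),'dx px',(i[1]-12)/k,'dy px',(i[0]-60-y0)/k,'-> mm up',-((i[0]-60-y0)/k)/.204)
E
```

```text
score 0.93 dx px 0.16666666666666666 dy px -3.0 -> mm up 14.705882352941178
score 0.97 dx px -0.3333333333333333 dy px -3.1666666666666665 -> mm up 15.522875816993464
```

The ring has risen about 15 mm in the image, and the force is about 6.3 N on the spring, so the pin is clear of the hole. Now I'll swing left along the arc in two halves.

```bash
python3 - <<'E'
from look import *
o=r.get_obs(); R0=rot(o['orientation']); c=np.array(o['tcp_pos'])
rc=lambda a:np.r_[PIV-.215*np.array([np.cos(YAW-a),np.sin(YAW-a)]),0]
for a,b in((0,.131),(.131,.262)): print('world',(rc(b)-rc(a)).round(4),'tool/8',(R0.T@(rc(b)-rc(a))/8).round(5))
p,_=fit(); sim(p,np.array(o['joints']),[(R0,c+rc(.131)-rc(0)),(R0,c+rc(.262)-rc(0))])
E
```

```text
world [0.0042 0.0278 0.    ] tool/8 [-0.00037 -0.00033 -0.00348]
world [0.0078 0.0271 0.    ] tool/8 [-2.00e-05 -3.00e-05 -3.52e-03]
  e 0.000 m 0.12 [ 0.01  0.42 -0.67  2.3   1.81  0.87 -2.4 ]
  e 0.000 m 0.15 [-0.04  0.44 -0.68  2.25  1.76  0.91 -2.38]
```

apply_moves(
  increments="60 -0.0004 -0.0003 -0.0035 0 0 0;60 -0.0004 -0.0003 -0.0035 0 0 0;60 -0.0004 -0.0003 -0.0035 0 0 0;60 -0.0004 -0.0003 -0.0035 0 0 0;60 -0.0004 -0.0003 -0.0035 0 0 0;60 -0.0004 -0.0003 -0.0035 0 0 0;60 -0.0004 -0.0003 -0.0035 0 0 0;60 -0.0004 -0.0003 -0.0035 0 0 0",
)

```text
clock: 12.05
tcp_pos: [0.5924, 0.0969, 0.1764]
orientation: [1.594, 0.333, -0.771]
contact_force: [-2.2, -1.6, -7.2]
grip_width: 0.0601
```

```bash
python3 redz.py
```

```text
red n 31 x 228 234 y 155 167 cen 231.81 160.32
tcp [0.5925 0.0978 0.1765] F [-2.3 -0.4 -6.5] M [ 0.27  2.   -0.23] margin 0.15
```

apply_moves(
  increments="60 0 0 -0.0035 0 0 0;60 0 0 -0.0035 0 0 0;60 0 0 -0.0035 0 0 0;60 0 0 -0.0035 0 0 0;60 0 0 -0.0035 0 0 0;60 0 0 -0.0035 0 0 0;60 0 0 -0.0035 0 0 0;60 0 0 -0.0035 0 0 0",
)

```text
clock: 12.9
tcp_pos: [0.5995, 0.1244, 0.1758]
orientation: [1.594, 0.336, -0.771]
contact_force: [-5.9, -0.2, -7.2]
grip_width: 0.0601
```

```bash
python3 redz.py; python3 - <<'E'
from look import *
o=r.get_obs(); c=np.array(o['tcp_pos']); X=rot(o['orientation'])[:,0]
# where the finger's vertical mid-plane crosses the pin circle -> arm angle implied
m=X[:2]/np.linalg.norm(X[:2]); w=c[:2]-PIV; b=w@m; t=-b-np.sqrt(b*b-w@w+.215**2); P=c[:2]+t*m; v=PIV-P
print('implied arm angle',YAW-np.arctan2(v[1],v[0]))
w=np.array([.5876,.0688])-PIV; b=w@m; t=-b-np.sqrt(b*b-w@w+.215**2); v=-(w+t*m); print('at lift',YAW-np.arctan2(v[1],v[0]))
f=r.grab_frame('top'); P=np.r_[PIV-.215*np.array([np.cos(YAW-.262),np.sin(YAW-.262)]),.042]; print('hole px',proj(f,P))
u,v=np.round(proj(f,P)).astype(int); a=cv2.resize(f['color'][v-35:v+35,u-35:u+45],None,fx=7,fy=7,interpolation=cv2.INTER_CUBIC); cv2.imwrite('pics/sw.png',a); print('org',u-35,v-35)
E
```

```text
red n 32 x 225 230 y 151 164 cen 228.41 157.0
tcp [0.5997 0.1252 0.176 ] F [-4.2  0.2 -7.3] M [ 0.54  2.42 -0.18] margin 0.19
implied arm angle 0.26752682215971074
at lift -0.0016922886418381106
hole px (np.float64(201.13714584483287), np.float64(183.21704954718246))
org 166 148
```

View pics/sw.png

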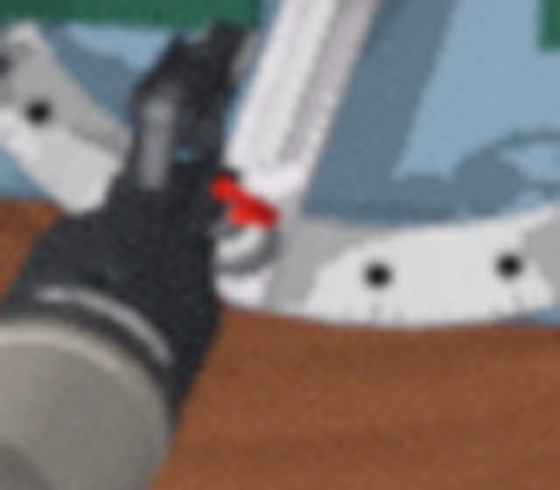

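The arm has swung: the square hole is now uncovered at crop (377,273). I'll lower 10 mm. If the finger still carries the spring load at that depth, the pin is in the hole.

apply_moves(
  increments="60 0.0013 -0.0015 0 0 0 0;60 0.0013 -0.0015 0 0 0 0;60 0.0013 -0.0015 0 0 0 0;60 0.0013 -0.0015 0 0 0 0;60 0.0013 -0.0015 0 0 0 0;60 0 0 0 0 0 0;60 0 0 0 0 0 0;60 0 0 0 0 0 0",
)

```text
clock: 13.8
tcp_pos: [0.5998, 0.1251, 0.1661]
orientation: [1.595, 0.337, -0.77]
contact_force: [-4.8, 2.3, -6.3]
grip_width: 0.0602
```

```bash
python3 redz.py
```

```text
red n 29 x 226 230 y 152 165 cen 228.45 158.72
tcp [0.5998 0.1251 0.1661] F [-5.7  2.7 -6.5] M [ 0.78  2.39 -0.04] margin 0.18
```

apply_moves(
  increments="60 0.0013 -0.0015 0 0 0 0;60 0.0013 -0.0015 0 0 0 0;60 0.0013 -0.0015 0 0 0 0;60 0.0013 -0.0015 0 0 0 0;60 0.0013 -0.0015 0 0 0 0;60 0.0013 -0.0015 0 0 0 0;60 0 0 0 0 0 0;60 0 0 0 0 0 0",
)

```text
clock: 14.65
tcp_pos: [0.6007, 0.1233, 0.1547]
orientation: [1.594, 0.333, -0.771]
contact_force: [0.5, -0.6, 0.2]
grip_width: 0.0601
```

```bash
python3 redz.py
```

```text
red n 26 x 226 230 y 154 166 cen 228.58 160.0
tcp [0.6006 0.1233 0.1547] F [ 1.1 -0.3 -0.4] M [0.27 0.75 0.01] margin 0.18
```

The ring dropped 3.0 px, about 15 mm, which matches the rise. The force is zero, so the pin is home. I'll ease down 2 mm to the middle of the opening and draw the finger out along its own axis.

apply_moves(
  increments="60 0.0013 -0.0015 0 0 0 0;60 -0.004 0 0 0 0 0;60 -0.006 0 0 0 0 0;60 -0.007 0 0 0 0 0;60 -0.008 0 0 0 0 0;60 -0.009 0 0 0 0 0;60 -0.009 0 0 0 0 0;60 -0.009 0 0 0 0 0",
)

```text
clock: 15.5
tcp_pos: [0.5615, 0.135, 0.1867]
orientation: [1.594, 0.334, -0.771]
contact_force: [-0.8, 0.5, 0.7]
grip_width: 0.0602
```

```bash
python3 redz.py
```

```text
red n 26 x 226 230 y 154 166 cen 228.15 160.35
tcp [0.561  0.1358 0.1874] F [-0.6  0.6 -0.9] M [0.33 0.76 0.03] margin 0.13
```

apply_moves(
  increments="60 -0.008 0 0 0 0 0;60 -0.008 0 0 0 0 0;60 -0.008 0 0 0 0 0;60 -0.0096 0.0115 0 0 0 0;60 -0.0096 0.0115 0 0 0 0;60 -0.0096 0.0115 0 0 0 0;60 -0.0096 0.0115 0 0 0 0;60 -0.0096 0.0115 0 0 0 0",
)

```text
clock: 16.35
tcp_pos: [0.5445, 0.1396, 0.2771]
orientation: [1.594, 0.334, -0.771]
contact_force: [0.6, 0.9, 0.4]
grip_width: 0.0603
```

apply_moves(
  increments="60 0 0.01 -0.02 0 0 -0.4;60 0 0.01 -0.02 0 0 -0.4;60 0 0.01 -0.02 0 0 -0.4;60 0 0.01 -0.02 0 0 -0.4;60 0 0.01 -0.02 0 0 -0.4;60 0 0.01 -0.02 0 0 -0.4;60 0 0 0 0 0 0;60 0 0 0 0 0 0",
)

```text
clock: 17.15
tcp_pos: [0.6207, 0.2419, 0.3172]
orientation: [1.564, 0.573, -0.99]
contact_force: [-0.6, -1.0, -0.7]
grip_width: 0.0599
```

```bash
python3 redz.py; python3 - <<'E'
from look import *
f=r.grab_frame('top'); s=r.grab_frame('side'); P=np.r_[PIV-.215*np.array([np.cos(YAW-.262),np.sin(YAW-.262)]),.1245]
print('ring pred top',proj(f,P),'side',proj(s,P))
o=np.hstack([cv2.resize(f['color'][85:205,145:305],(480,360),interpolation=cv2.INTER_CUBIC),cv2.resize(s['color'][130:220,190:270],(320,360),interpolation=cv2.INTER_CUBIC)]); cv2.imwrite('pics/end.png',o)
E
```

```text
red n 24 x 226 230 y 154 166 cen 228.33 160.58
tcp [0.6202 0.2415 0.3168] F [-0.6  0.4 -0.1] M [ 0.13  0.59 -0.07] margin 0.6
ring pred top (np.float64(197.53985444015035), np.float64(176.8853455640056)) side (np.float64(228.21837464534352), np.float64(161.3303120581821))
```

View pics/end.png

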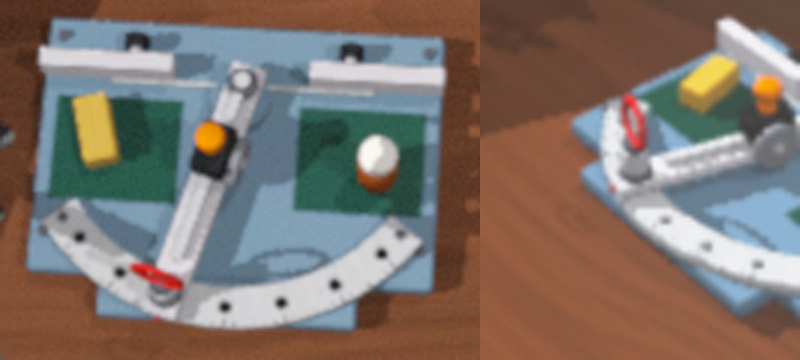

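The pin's ring sits at about top (196.7,176.7), against a predicted (197.5,176.9). In the side view it is at (228.3,160.6), against (228.2,161.3), the same offset as when the pin was seated at square. The square hole is open, the jar and block are in place, and the gripper is clear. I'm handing in.

```bash
python3 -c "
from bench import r
print(r.hand_in()); print(r.get_obs()['contact_force'].round(1))"
```

```text
the job is handed in; nothing more can be done
None
the job is handed in; nothing more can be done
```

The trimmer is set one hole to the left, with the pin home and the finger out. The job went in at about 17 s of the 42 s allowed; the hand-in gives no verdict.

- **What I did:** I put the lower fingertip, with the gripper 60 mm open and tilted 40° down, through the ring from the front. I lifted the pin about 15 mm at 6–7 N, swung the arm along its arc and lowered the pin into the first left hole. Then I drew the finger straight out and moved clear.
- **Pin home:** When I lowered it, the ring dropped as far as it had risen (3.0 px, about 15 mm), and the force on the tool went to zero.
- **Final pictures:** The ring is within about 1 px of where it should be for the left hole in both views, and the square hole is open. It sits 0.8 px high in the side view, much like the 1 px before the lift, so I put that down to calibration.
- **Other things on the bench:** The jar and brass block look unmoved by eye in the last picture. I did not measure the bottles, hammer, tin or mallet again, though the tool stayed well above them.
- **Disagreement:** Just before lowering, the ring's position in the side view put the arm at about 0.25 rad, while the finger's position gave 0.268. The pin dropped in without any correction.

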